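Put the orange-lidded topping jars away in the divided crate

ROBOT

A 6-joint arm with a two-finger parallel gripper is mounted at the origin on the work surface. World frame = base frame: x ahead of the robot, y to its left, z up, the work surface at z = 0. Lengths are in m, angles in rad, forces in N, time in s.
With the tool pointing down it reaches from about 0.25 to 0.8 m from the base axis. Payload 3.9 kg.
Tool frame: the origin (TCP) lies at the very end of the fingers, on their centre line; the grasp point (between the pads) lies 19 mm behind it (robot.grip_depth is the distance from the TCP to the grasp point, in m); z points along the fingers, y is the direction in which the jaws open and shut (so a half turn about z gives the same grasp; the last joint's range is limited). The gripper opens to 85 mm and grips with 20 to 120 N. Pads are 22 mm wide; open, the fingers measure 114 mm over their backs; the gripper's body (76 mm by 85 mm) begins 54 mm behind the grasp point. The pads swing forward as they close: fully open they stand 13 mm farther back than shut.
Start: joints at [1.164, 0.26, -0.138, 1.173, 0, 1.571], TCP at [0.208, 0.482, 0.231] pointing down, gripper open.
Joint ranges: [-2.78, 2.78], [-0.83, 1.72], [-1.28, 1.37], [-1.9, 2.12], [-1.57, 1.48], [-3.14, 3.14]. Speed limits (rad/s): [2.57, 2.57, 3.14, 3.14, 3.14, 3.14].

INTERFACE

Orientations are given as a unit quaternion [x, y, z, w].
In Python, from bench import robot gives the robot as it stands. The module is installed in compiled form; this text tells all that it offers.
- The arm moves only by the tool send_rows, never from a script. Its argument "series" is a list of rows, each a list of 3 entries, a list of its own where there are three numbers: the shift along the world's x, y, z in mm, then the turn, a rotation vector about the world's x, y, z in degrees, then the finger opening in mm, from 0 to 85.4. In form: [[[dx, dy, dz], [ax, ay, az], grip], ...]. A call has 1 to 12 rows; each row shifts and turns the pose as measured when the row begins; what a row does not reach is not made up. A row lasts 1/10 s, in which the tool goes at most 50 mm and 8.59 degrees, less where a joint would pass 70% of its speed; a pose out of reach is approached as far as the arm can. A call with a gripper value outside its range is refused whole. The fingers move at their own pace and stop on an object; "newtons" is the grip in N (left out, the last holds). Time passes only in rows, so rows that do not move let the fingers close. It gives the time, the measured TCP pose, the force and the opening at its end, in the units of the state.
- robot.get_state(): the state, without advancing time (a new reading comes with each control period).
- robot.read_camera(name): name is "side" or "top" or "wrist"; returns (picture, depth): 420x560x3 uint8, red, green, blue; 420x560 float32, m along the optical axis (not along the pixel's ray), 0 where there is no reading.
- robot.camera_model(name): a dict with "fov_y" (degrees; the focal length in pixels is half the picture's height over the tangent of half this angle, whatever the lens; pixels are square), "cx", "cy" (the principal point, pixels), "k1" (the pictures are not rectified: a ray, as slopes to the right and down, at radius r is drawn at 1 + k1 r^2 times it, then the intrinsics apply), "eye" and "rotation" of the camera in the world. Camera axes: x right, y up, looking along -z (the intrinsics and any distortion apply to the point x, -y, -z); pixel columns grow to the right and rows downward; lengths in m; the calibration is good to about 2 mm. A picture is of the moment at which its call begins: read the wrist's pose just before it. camera_model takes no time and is no camera call; for the wrist camera it gives the pose at the moment of the call.
- robot.job_done(): hands the job in, once; it reports no verdict.
Trained networks look in the newest picture that a camera, given by its name, has taken for a name from the list of things; names that differ only in an ending like _2 or _b are one class to them, and where a whole thing is asked for, a point or a joint stands for the part that bears it (a point fixed in the world has none). Each returns a list of dicts, best first, with "score" (0 to 1); they miss things now and then, are a little off and sometimes report something else, mostly with a low value. They report only what shows in the picture. A call takes as long as a camera call. They do not tell look-alikes from the thing itself.
- robot.search_frame(camera, thing): "at" ([column, row] in pixels, amid what is visible of it).
- robot.outline_of(camera, thing): "region" (420x560 bool, what is visible of it) and "at" ([column, row] in pixels, amid what is visible of it).
- robot.spot_point(camera, thing): "at" ([column, row] in pixels: a listed point, or the origin of a listed thing).
The state is a dict: "t": time; "qpos": joint angles; "qd": joint speeds; "effort": joint torques, N m; "position": TCP position; "orientation": TCP orientation; "force": force on the tool from outside, world axes, zero at the start; "wrist_torque": the same for the moment, N m; "width": finger opening in m.
Only numpy, scipy, OpenCV 4.12 (cv2) and the standard library are available. Lean on these libraries where they do the work, as an engineer would, in place of code of your own. Each camera call takes 0.05 s, during which the arm holds its last target.

TASK

The muffins are decorated: put the two topping jars with orange lids away in the wooden divided crate, each standing upright on the floor of an empty cell of its own. Set them down gently rather than dropping them, and leave the short green-lidded jar standing in its own cell.

Things in the scene. Friction and masses are not known exactly. Their poses are not given: they have to be found in the camera images.
- jar_a: First topping jar: closed round white jar with a flat orange lid, 50 mm in diameter over body and lid and 100 mm tall; the lid is the top 22 mm. About 0.25 kg. It starts upright on the worktop, at least 35 mm clear of everything beside it, none taller than 125 mm. Origin at the centre of its underside, z up its axis.
- jar_b: Second topping jar, the same as the first: closed round white jar with a flat orange lid, 50 mm in diameter over body and lid and 100 mm tall; the lid is the top 22 mm. About 0.25 kg. It starts upright on the worktop, at least 35 mm clear of everything beside it, none taller than 125 mm. Origin at the centre of its underside, z up its axis.
- crate: Fixed open plywood crate, 174 x 174 mm, 51 mm tall, floor and walls 6 mm thick, a cross of two full-height dividers making 2 x 2 cells 78 mm square. Origin at the centre of its underside, z up, x and y along its sides, any yaw. Cell centres at x = +/-42, y = +/-42 mm; a jar in a cell stands 6 mm above the underside. Cell x = +42, y = +42 holds the green-lidded jar; the other three are empty.
- resident: Short closed white jar with a green lid, 50 mm in diameter and 58 mm tall, standing in one cell of the crate, its top 13 mm above the crate's rim. Origin at the centre of its underside, z up. To be left in its cell.
There are look-alikes about, which are no part of the job. Of the things that look like the crate, the largest one is meant.

How it is judged:
At the end, for the whole second after the job is handed in: Both orange-lidded jars stand in two different empty cells, the green-lidded jar in its own: each within 20 mm of its cell's centre along both sides of the crate, underside under 12 mm above the crate's underside, within 0.15 rad of upright, slower than 0.03 m/s (((x of jar_a in the frame of crate between 0.022 and 0.062 m and y of jar_a in the frame of crate between -0.062 and -0.022 m and x of jar_b in the frame of crate between -0.062 and -0.022 m and y of jar_b in the frame of crate between 0.022 and 0.062 m) or (x of jar_a in the frame of crate between 0.022 and 0.062 m and y of jar_a in the frame of crate between -0.062 and -0.022 m and x of jar_b in the frame of crate between -0.062 and -0.022 m and y of jar_b in the frame of crate between -0.062 and -0.022 m) or (x of jar_a in the frame of crate between -0.062 and -0.022 m and y of jar_a in the frame of crate between 0.022 and 0.062 m and x of jar_b in the frame of crate between 0.022 and 0.062 m and y of jar_b in the frame of crate between -0.062 and -0.022 m) or (x of jar_a in the frame of crate between -0.062 and -0.022 m and y of jar_a in the frame of crate between 0.022 and 0.062 m and x of jar_b in the frame of crate between -0.062 and -0.022 m and y of jar_b in the frame of crate between -0.062 and -0.022 m) or (x of jar_a in the frame of crate between -0.062 and -0.022 m and y of jar_a in the frame of crate between -0.062 and -0.022 m and x of jar_b in the frame of crate between 0.022 and 0.062 m and y of jar_b in the frame of crate between -0.062 and -0.022 m) or (x of jar_a in the frame of crate between -0.062 and -0.022 m and y of jar_a in the frame of crate between -0.062 and -0.022 m and x of jar_b in the frame of crate between -0.062 and -0.022 m and y of jar_b in the frame of crate between 0.022 and 0.062 m)) and x of resident in the frame of crate between 0.022 and 0.062 m and y of resident in the frame of crate between 0.022 and 0.062 m and z of each of jar_a, jar_b, resident in the frame of crate below 0.012 m and angle between each of jar_a, jar_b, resident's own z axis and vertical below 0.15 rad and linear speed of each of jar_a, jar_b, resident below 0.03 m/s); the robot touches nothing.
It fails at once if an orange-lidded jar was dropped into the crate: it came down inside a cell (underside less than 45 mm above the crate's underside) at more than 0.7 m/s, a fall of over 25 mm ((horizontal distance between jar_a and crate below 0.085 m and z of jar_a in the frame of crate below 0.045 m and linear speed of jar_a above 0.7 m/s) or (horizontal distance between jar_b and crate below 0.085 m and z of jar_b in the frame of crate below 0.045 m and linear speed of jar_b above 0.7 m/s)).
It also fails if it takes over 51 s, if anything falls off the work surface, if the arm or the gripper's body presses on something with over 40 N, if the wrist force passes 120 N, or if a joint passes its speed limit or range.

## Working session

There is one attempt and no reset: what is moved stays moved. The work goes in short steps, Python scripts to look and compute and a tool call to move; the robot and the scene stay as the last step left them, time stands still between calls to the robot, and variables do not carry over. Pictures are saved under pics/ and viewed, and the job is handed in when it is done.

Besides the shell and the picture viewer there is one more tool, called after ">>>" as name(argument=value, ...) on one line, values as JSON. send_rows: Moves the arm, as the interface text tells. Its arguments: {"type":"object","properties":{"series":{"type":"array"},"newtons":{"type":"number"}},"required":["series"]}

```bash
mkdir -p pics; cat > h.py <<'E'
from bench import robot
import numpy as np, cv2
def snap(c,fn):
    m=robot.camera_model(c); p,d=robot.read_camera(c)
    cv2.imwrite('pics/'+fn,p[:,:,::-1]); return m,p,d
def px2w(m,u,v,depth):
    f=210/np.tan(np.radians(m['fov_y'])/2)
    u=np.asarray(u,float);v=np.asarray(v,float)
    xd=(u-m['cx'])/f; yd=(v-m['cy'])/f
    x,y=xd.copy(),yd.copy()
    for _ in range(20):
        s=1+m['k1']*(x*x+y*y); x=xd/s;y=yd/s
    P=np.stack([x*depth,-y*depth,-np.asarray(depth)],-1)
    return P@np.array(m['rotation']).T+np.array(m['eye'])
def cloud(m,d):
    v,u=np.mgrid[0:420,0:560]; W=px2w(m,u,v,d); W[d<=0]=np.nan; return W
E
python3 - <<'E'
from h import *
np.set_printoptions(precision=4,suppress=True)
for c in('top','side'):
    m,p,d=snap(c,c+'0.png'); print(c,m); np.savez(c+'0.npz',p=p,W=cloud(m,d))
    for t in('jar_a','crate','resident'):
        for r in robot.outline_of(c,t):
            g=r['region']; W=cloud(m,d)[g]; print(c,t,round(r['score'],2),np.round(r['at']),g.sum(),np.nanmedian(W,0),np.nanmax(W[:,2]) if len(W) else None)
print(robot.get_state())
E
```

```text
top {'fov_y': 52.559283329000664, 'cx': 283.06985877598146, 'cy': 209.20811489420194, 'k1': -0.10261507425944527, 'eye': array([0.3803, 0.0213, 0.9532]), 'rotation': array([-0.0166,  0.029 ,  0.7111, -0.7023])}Traceback (most recent call last):
  File "<stdin>", line 4, in <module>
  File "h.py", line 16, in cloud
    v,u=np.mgrid[0:420,0:560]; W=px2w(m,u,v,d); W[d<=0]=np.nan; return W
                                 ~~~~^^^^^^^^^
  File "h.py", line 14, in px2w
    return P@np.array(m['rotation']).T+np.array(m['eye'])
           ~^~~~~~~~~~~~~~~~~~~~~~~~~~
ValueError: matmul: Input operand 1 has a mismatch in its core dimension 0, with gufunc signature (n?,k),(k,m?)->(n?,m?) (size 4 is different from 3)
```

```bash
sed -i "s/np.array(m\['rotation'\]).T/R.from_quat(m['rotation']).as_matrix().T/; 2a from scipy.spatial.transform import Rotation as R" h.py
python3 - <<'E'
from h import *
np.set_printoptions(precision=4,suppress=True)
for c in('top','side'):
    m,p,d=snap(c,c+'0.png'); print(c,m); np.savez(c+'0.npz',p=p,W=cloud(m,d))
    for t in('jar_a','crate','resident'):
        for r in robot.outline_of(c,t):
            g=r['region']; W=cloud(m,d)[g]; print(c,t,round(r['score'],2),np.round(r['at']),g.sum(),np.nanmedian(W,0),np.nanmax(W[:,2]) if len(W) else None)
print(robot.get_state())
E
```

```text
top {'fov_y': 52.559283329000664, 'cx': 283.06985877598146, 'cy': 209.20811489420194, 'k1': -0.10261507425944527, 'eye': array([0.3803, 0.0213, 0.9532]), 'rotation': array([-0.0166,  0.029 ,  0.7111, -0.7023])}
top jar_a 0.67 [152. 149.] 785 [0.5652 0.2779 0.0984] 0.10475682660148544
top jar_a 0.6 [154. 201.] 739 [0.4508 0.2683 0.0993] 0.10513066277957861
top crate 0.94 [399. 287.] 3582 [ 0.2644 -0.2534  0.0057] 0.04075078675330157
top crate 0.9 [194. 286.] 3498 [0.2777 0.2069 0.0056] 0.04234439493991382
top crate 0.56 [395. 173.] 6182 [ 0.5234 -0.2481  0.0077] 0.06480133740222838
top resident 0.61 [419. 172.] 608 [ 0.5142 -0.2959  0.0629] 0.0695046123868982
side {'fov_y': 42.55479439677007, 'cx': 280.7684554156557, 'cy': 214.97967758052584, 'k1': -0.0913997607087912, 'eye': array([ 0.0634, -0.5846,  0.838 ]), 'rotation': array([ 0.3465, -0.0987, -0.2391,  0.9017])}
side jar_a 0.9 [234. 137.] 931 [0.4431 0.2589 0.0697] 0.10381498137955103
side jar_a 0.67 [278. 122.] 965 [0.5605 0.2683 0.0661] 0.10307021531638472
side crate 0.83 [281. 378.] 6347 [ 0.268  -0.2487  0.0071] 0.04145577394764288
side crate 0.65 [179. 198.] 3477 [0.2785 0.1995 0.0172] 0.041307121408329595
side resident 0.9 [424. 329.] 1050 [ 0.5081 -0.3112  0.0625] 0.0679337472028323
{'t': 0.45, 'qpos': array([ 1.164 ,  0.26  , -0.1382,  1.1727,  0.    ,  1.5708]), 'qd': array([ 0.0003, -0.0031,  0.0014, -0.0013, -0.001 , -0.0009]), 'effort': array([ -0.0003, -40.5196,  25.3934,   0.0045,   0.    ,  -0.    ]), 'position': array([0.2077, 0.4821, 0.2312]), 'orientation': array([ 0.202 ,  0.9794, -0.0001, -0.    ]), 'force': array([-0.2046,  0.652 ,  0.1123]), 'wrist_torque': array([ 0.0014,  0.0176, -0.0175]), 'width': 0.08553019273964649}
```

View pics/top0.png

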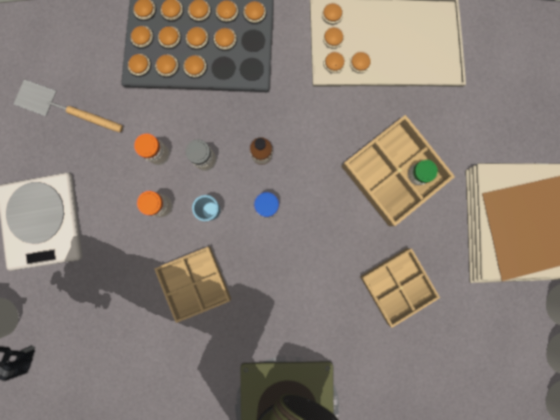

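View pics/side0.png

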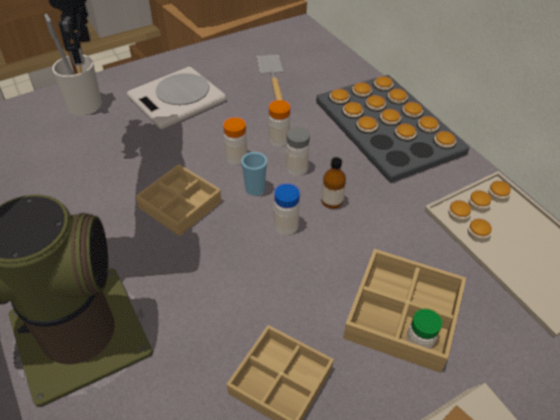

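The top view shows the orange lids at (147,146) and (149,203), with the grey and blue neighbours on their right. The large crate is at (399,171) with the green lid in its right-hand cell. Next I measure them precisely.

```bash
python3 - <<'E'
from h import *
np.set_printoptions(precision=4,suppress=True)
for c in('top','side'):
    z=np.load(c+'0.npz'); p=z['p'];W=z['W']; hsv=cv2.cvtColor(p,cv2.COLOR_RGB2HSV)
    def lid(mask,lo,hi,nm):
        mk=(mask&(W[...,2]>lo)&(W[...,2]<hi)).astype(np.uint8)
        n,l,s,_=cv2.connectedComponentsWithStats(mk)
        for i in range(1,n):
            if s[i,4]>60:
                q=W[l==i]; (cx,cy),r=cv2.minEnclosingCircle((q[:,:2]*1000).astype(np.float32))
                print(c,nm,s[i,4],'mean',q.mean(0),'circ',cx,cy,r)
    lid((hsv[...,0]<14)&(hsv[...,1]>180),.092,.11,'orange')
    lid((hsv[...,0]>45)&(hsv[...,0]<90)&(hsv[...,1]>120),.056,.075,'green')
    mk=(W[...,2]>.043)&(W[...,2]<.058)&(np.hypot(W[...,0]-.52,W[...,1]+.25)<.14)&(hsv[...,0]<25)
    q=(W[mk][:,:2]*1000).astype(np.float32); print(c,len(q),cv2.minAreaRect(q), np.median(W[mk][:,2]))
    # neighbours: clusters of height>.03 near jars
    if c=='top':
        mk=((W[...,2]>.04)&(W[...,0]>.35)&(W[...,0]<.65)&(W[...,1]>-.02)&(W[...,1]<.45)).astype(np.uint8)
        n,l,s,_=cv2.connectedComponentsWithStats(mk)
        for i in range(1,n):
            if s[i,4]>30: q=W[l==i]; print('obj',s[i,4],np.median(q,0),q.min(0),q.max(0))
E
```

```text
top orange 408 mean [0.5695 0.2839 0.1004] circ 570.5723266601562 284.5777282714844 23.836992263793945
top orange 412 mean [0.452  0.276  0.1007] circ 451.8874206542969 276.58990478515625 23.766752243041992
top green 352 mean [ 0.5168 -0.3015  0.0641] circ 517.7367553710938 -302.4924621582031 24.023448944091797
top 1320 ((521.9157104492188, -249.91761779785156), (175.50267028808594, 177.23619079589844), 37.62672805786133) 0.04958389174200767
obj 642 [0.5664 0.2794 0.0996] [0.5462 0.26   0.0403] [0.594  0.3101 0.1048]
obj 462 [0.559  0.0494 0.0833] [0.5419 0.027  0.0404] [0.5896 0.074  0.1237]
obj 614 [0.552  0.1753 0.1   ] [0.5313 0.1539 0.041 ] [0.5811 0.2047 0.1055]
obj 645 [0.45   0.2714 0.0999] [0.4269 0.2523 0.0403] [0.4757 0.3028 0.1051]
obj 495 [0.4442 0.0383 0.1001] [0.4205 0.0159 0.0431] [0.4688 0.0643 0.1049]
obj 321 [0.4439 0.1754 0.0803] [0.4141 0.1387 0.04  ] [0.4676 0.1926 0.0885]
side green 614 mean [ 0.5147 -0.3076  0.064 ] circ 516.3282470703125 -305.8739013671875 24.786584854125977
side 2125 ((523.0643310546875, -251.50889587402344), (179.46177673339844, 174.88868713378906), 37.683109283447266) 0.04962160622383727
```

Jar centres are about (570,284) and (452,276). The crate is at (522,-251) with sides at 37.6°. I'll set the jaws along world x and move above the first jar.

>>> send_rows(series=[[[40,-22,0],[0,0,-7.4],85],[[40,-22,0],[0,0,-7.4],85],[[40,-22,0],[0,0,-7.4],85],[[40,-22,0],[0,0,-7.4],85],[[40,-22,0],[0,0,-7.4],85],[[40,-22,0],[0,0,-7.4],85],[[40,-22,0],[0,0,-7.4],85],[[40,-22,0],[0,0,-7.4],85],[[40,-22,0],[0,0,-7.4],85]], newtons=40)

```text
t: 1.35
position: [0.5752, 0.2797, 0.2322]
orientation: [0.718, 0.696, 0.003, -0.0]
force: [-0.3, 2.2, 0.1]
width: 0.0848
```

```bash
python3 - <<'E'
from h import *
np.set_printoptions(precision=4,suppress=True)
m,p,d=snap('wrist','w1.png'); W=cloud(m,d); hsv=cv2.cvtColor(p,cv2.COLOR_RGB2HSV)
s=robot.get_state(); print(s['t'],s['position'],s['orientation'],s['qpos'])
mk=((hsv[...,0]<16)&(hsv[...,1]>150)&(W[...,2]>.092)&(W[...,2]<.112)).astype(np.uint8)
n,l,st,_=cv2.connectedComponentsWithStats(mk)
for i in range(1,n):
    if st[i,4]>60:
        q=W[l==i]; print(st[i],q.mean(0),cv2.minEnclosingCircle((q[:,:2]*1000).astype(np.float32)))
E
```

```text
1.4 [0.582  0.2757 0.2313] [0.7217 0.6922 0.0039 0.0033] [ 0.4442  0.4622  0.1695  1.2688 -0.0038  2.0567]
[ 249  163   54   56 2319] [0.5722 0.2874 0.1001] ((571.7720947265625, 286.3436279296875), 24.821420669555664)
[ 118  176   56   54 2256] [0.4553 0.2798 0.0998] ((453.6711120605469, 278.5273742675781), 24.58209228515625)
```

View pics/w1.png

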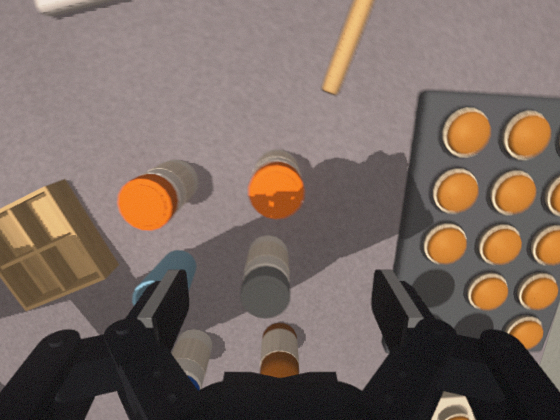

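The wrist view shows the two orange lids at (276,190) and (147,201), agreeing with the top view to about 2 mm. The first jar is at about (571,285). I'll settle and correct.

>>> send_rows(series=[[[-11,9,0],[0,0,2],85],[[0,0,0],[0,0,0],85],[[0,0,0],[0,0,0],85]])

```text
t: 1.7
position: [0.5724, 0.2832, 0.2301]
orientation: [0.71, 0.704, 0.003, 0.003]
force: [0.3, -0.6, 0.1]
width: 0.0851
```

```bash
cat > g.py <<'E'
from h import *
np.set_printoptions(precision=4,suppress=True)
s=robot.get_state(); M=R.from_quat(s['orientation']).as_matrix()
print(s['t'],s['position'],'z',M[:,2],'jaw',M[:,1],np.degrees(np.arctan2(M[1,1],M[0,1])),s['width'],s['force'])
# correction to tool-down & jaw along target
import sys
a=np.radians(float(sys.argv[1]) if len(sys.argv)>1 else 0); y=np.array([np.cos(a),np.sin(a),0]); zz=np.array([0,0,-1.]); T=np.stack([np.cross(y,zz),y,zz],1)
print('turn',np.degrees(R.from_matrix(T@M.T).as_rotvec()))
E
python3 g.py
```

```text
1.7 [0.5724 0.2832 0.2301] z [ 0.0089  0.0005 -1.    ] jaw [ 0.9999 -0.0086  0.0089] -0.4947379993769794 0.08510600913366387 [ 0.3123 -0.6498  0.1087]
turn [-0.0307  0.5089  0.4946]
```

>>> send_rows(series=[[[-1,2,-30],[0,0.5,0.5],85],[[0,0,-30],[0,0,0],85],[[0,0,-30],[0,0,0],85],[[0,0,-30],[0,0,0],85],[[0,0,-20],[0,0,0],85],[[0,0,-10],[0,0,0],85],[[0,0,0],[0,0,0],85],[[0,0,0],[0,0,0],85]])

```text
t: 2.5
position: [0.564, 0.2927, 0.0805]
orientation: [0.701, 0.713, 0.003, 0.0]
force: [0.4, 0.6, 0.9]
width: 0.0852
```

```bash
python3 g.py
```

```text
2.5 [0.564  0.2927 0.0805] z [ 0.0052  0.0041 -1.    ] jaw [0.9998 0.0166 0.0052] 0.9528610024848975 0.08518326588370462 [0.4134 0.6198 0.9243]
turn [-0.2322  0.2972 -0.9535]
```

The horizontal position drifted about 8 mm during the descent, so I correct before the last part.

>>> send_rows(series=[[[7,-8,0],[0,0,-1],85],[[0,0,0],[0,0,0],85]])

```text
t: 2.7
position: [0.5727, 0.2854, 0.0832]
orientation: [0.707, 0.707, 0.005, 0.001]
force: [0.3, -0.5, -0.2]
width: 0.085
```

```bash
python3 g.py
```

```text
2.7 [0.5727 0.2854 0.0832] z [ 0.0092  0.0056 -0.9999] jaw [ 1.     -0.001   0.0092] -0.05914982511785692 0.08501662583700331 [ 0.3498 -0.467  -0.2102]
turn [-0.3189  0.5295  0.0577]
```

>>> send_rows(series=[[[-1,0,-12],[-0.3,0.5,0],85],[[0,0,-9],[0,0,0],85],[[0,0,0],[0,0,0],85]])

```text
t: 3.0
position: [0.5738, 0.2855, 0.0627]
orientation: [0.708, 0.706, 0.002, 0.001]
force: [-1.1, 0.6, -0.1]
width: 0.0848
```

```bash
python3 g.py; python3 - <<'E'
from h import *
snap('wrist','w2.png')
E
```

```text
3.0 [0.5738 0.2855 0.0627] z [ 0.0037  0.0021 -1.    ] jaw [ 1.     -0.0025  0.0037] -0.14470940813357425 0.08483609202187024 [-1.0797  0.5744 -0.0696]
turn [-0.1207  0.2146  0.1445]
```

View pics/w2.png

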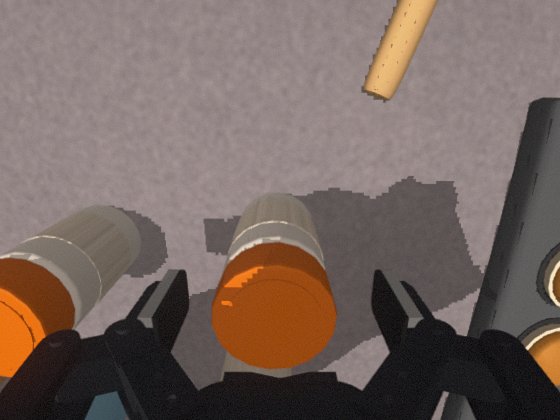

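The jar, with its lid at (273,308), is between the fingers. Closing.

>>> send_rows(series=[[[-2,0,0],[0,0,0],66],[[0,0,0],[0,0,0],56],[[0,0,0],[0,0,0],40],[[0,0,0],[0,0,0],40],[[0,0,0],[0,0,0],40],[[0,0,0],[0,0,0],40]], newtons=40)

```text
t: 3.65
position: [0.5714, 0.2856, 0.0631]
orientation: [0.708, 0.706, 0.002, 0.001]
force: [0.1, 0.8, -1.2]
width: 0.0492
```

```bash
python3 g.py
```

```text
3.65 [0.5714 0.2856 0.0631] z [ 0.0036  0.002  -1.    ] jaw [ 1.     -0.0021  0.0036] -0.12167522589035394 0.04915917887908432 [ 0.0505  0.8088 -1.1572]
turn [-0.1146  0.2084  0.1215]
```

>>> send_rows(series=[[[0,0,15],[0,0,0],40],[[0,0,30],[0,0,0],40],[[0,0,35],[0,0,0],40],[[0,0,35],[0,0,0],40],[[0,0,30],[0,0,0],40],[[0,0,15],[0,0,0],40],[[0,0,0],[0,0,0],40]])

```text
t: 4.35
position: [0.5656, 0.2828, 0.2228]
orientation: [0.708, 0.706, -0.005, -0.002]
force: [-0.0, 0.7, -3.5]
width: 0.0491
```

```bash
python3 g.py
```

```text
4.35 [0.5656 0.2828 0.2228] z [-0.0091 -0.0041 -1.    ] jaw [ 1.     -0.0021 -0.0091] -0.12138774005774103 0.04907628766547822 [-0.0323  0.7271 -3.5167]
turn [ 0.2331 -0.5198  0.1203]
```

>>> send_rows(series=[[[1,-20,1],[0.2,-0.5,0],40],[[1,-40,0],[0,0,0],40],[[1,-45,0],[0,0,0],40],[[1,-45,0],[0,0,0],40],[[1,-45,0],[0,0,0],40],[[1,-45,0],[0,0,0],40],[[1,-45,0],[0,0,0],40],[[1,-45,0],[0,0,0],40],[[1,-45,0],[0,0,0],40],[[1,-40,0],[0,0,0],40],[[1,-20,0],[0,0,0],40],[[0,0,0],[0,0,0],40]])

```text
t: 5.55
position: [0.5648, -0.1669, 0.2029]
orientation: [0.706, 0.708, -0.009, -0.01]
force: [-0.9, 0.9, -3.0]
width: 0.0486
```

```bash
python3 g.py
```

```text
5.55 [ 0.5648 -0.1669  0.2029] z [-0.0262  0.0007 -0.9997] jaw [ 0.9997  0.0026 -0.0262] 0.15059852954715827 0.048624317932961014 [-0.8899  0.9028 -3.0377]
turn [-0.0418 -1.4988 -0.15  ]
```

>>> send_rows(series=[[[5,-30,0],[0,-1,0],40],[[5,-30,0],[0,-0.5,0],40],[[3,-20,0],[0,0,0],40],[[2,-10,0],[0,0,0],40],[[0,0,0],[0,0,0],40],[[0,0,0],[0,0,0],40]], newtons=60)

```text
t: 6.15
position: [0.5767, -0.2545, 0.1954]
orientation: [0.705, 0.709, -0.0, -0.008]
force: [0.4, 0.6, -3.5]
width: 0.0486
```

```bash
cat > look.py <<'E'
from h import *
import sys
n=sys.argv[1]
np.set_printoptions(precision=4,suppress=True)
for c in('top','side'):
    m,p,d=snap(c,f'{c}_{n}.png'); W=cloud(m,d); hsv=cv2.cvtColor(p,cv2.COLOR_RGB2HSV)
    for nm,mask in (('orange',(hsv[...,0]<16)&(hsv[...,1]>170)&(W[...,2]>.06)),('green',(hsv[...,0]>45)&(hsv[...,0]<90)&(hsv[...,1]>120)&(W[...,2]>.055)&(W[...,2]<.08))):
        k,l,s,ce=cv2.connectedComponentsWithStats(mask.astype(np.uint8))
        for i in range(1,k):
            if s[i,4]>60:
                q=W[l==i]; t=q[q[:,2]>np.percentile(q[:,2],95)-.006]; (x,y),r=cv2.minEnclosingCircle((t[:,:2]*1000).astype(np.float32)); print(c,nm,ce[i].round(),'n',len(t),'z',np.median(t[:,2]),'mean',t.mean(0),'circ',round(x,1),round(y,1),round(r,1))
E
python3 g.py; python3 look.py 1; cd pics; python3 -c "
import cv2;a=cv2.imread('top_1.png');b=cv2.imread('side_1.png');cv2.imwrite('c1.png',cv2.resize(cv2.vconcat([a[60:300,280:560],b[120:360,270:550]]),None,fx=1.2,fy=1.2))"
```

```text
6.15 [ 0.5767 -0.2545  0.1954] z [-0.0111  0.0102 -0.9999] jaw [ 0.9999  0.0054 -0.0111] 0.3072714490023635 0.048646032863506446 [ 0.4442  0.5524 -3.4833]
turn [-0.5858 -0.6348 -0.304 ]
top orange [424. 123.] n 299 z 0.2323088698088407 mean [ 0.5777 -0.2428  0.2342] circ 577.3 -242.1 25.7
top orange [149. 203.] n 421 z 0.10062433803506476 mean [0.4518 0.276  0.1006] circ 452.2 276.5 24.3
top green [425. 171.] n 350 z 0.06423442219844999 mean [ 0.5169 -0.3016  0.0642] circ 517.3 -302.1 24.3
side orange [235. 130.] n 84 z 0.09874914954755576 mean [0.448  0.2681 0.0986] circ 450.1 275.3 26.1
side orange [464. 228.] n 327 z 0.2328690226654534 mean [ 0.5771 -0.2669  0.2338] circ 574.2 -262.0 29.6
side green [427. 322.] n 570 z 0.0644402191885442 mean [ 0.5158 -0.3069  0.0644] circ 516.6 -305.9 24.8
```

View pics/c1.png

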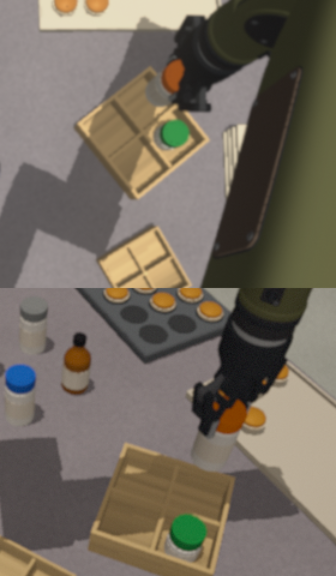

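The held jar is upright, near the cell on the far side (top picture about (424,123)). There is no slip: lid top minus TCP is 38 mm. Lowering to just above the rim.

>>> send_rows(series=[[[4,-4,-15],[-0.5,-0.6,0],40],[[0,0,-25],[0,0,0],40],[[0,0,-20],[0,0,0],40],[[0,0,-8],[0,0,0],40],[[0,0,0],[0,0,0],40],[[0,0,0],[0,0,0],40]])

```text
t: 6.85
position: [0.5825, -0.2526, 0.129]
orientation: [0.702, 0.712, 0.002, 0.001]
force: [0.5, -0.7, -2.8]
width: 0.0486
```

```bash
python3 g.py
```

```text
6.85 [ 0.5825 -0.2526  0.129 ] z [ 0.004   0.0009 -1.    ] jaw [0.9999 0.0133 0.004 ] 0.7630393502190063 0.048603167167035034 [ 0.5216 -0.7057 -2.8231]
turn [-0.0492  0.2305 -0.7631]
```

>>> send_rows(series=[[[-1,-6,0],[0,0,-0.7],40],[[0,0,0],[0,0,0],40],[[0,0,-8],[0,0,0],40],[[0,0,0],[0,0,0],40]])

```text
t: 7.25
position: [0.5835, -0.26, 0.1241]
orientation: [0.707, 0.707, 0.003, 0.004]
force: [-0.6, 1.0, -2.7]
width: 0.049
```

```bash
python3 g.py
```

```text
7.25 [ 0.5835 -0.26    0.1241] z [ 0.0095 -0.0017 -1.    ] jaw [1.     0.0002 0.0095] 0.010325277114350854 0.04899321472586302 [-0.6073  1.0488 -2.7058]
turn [ 0.0957  0.5451 -0.0099]
```

>>> send_rows(series=[[[-2,1,-10],[0,0.5,0],40],[[0,0,-15],[0,0,0],40],[[0,0,-12],[0,0,0],40],[[0,0,-4],[0,0,0],40],[[0,0,0],[0,0,0],40],[[0,0,0],[0,0,0],40]])

```text
t: 7.85
position: [0.5807, -0.2587, 0.0796]
orientation: [0.707, 0.707, -0.001, -0.0]
force: [-0.1, -1.2, -3.1]
width: 0.0489
```

```bash
python3 g.py
```

```text
7.85 [ 0.5807 -0.2587  0.0796] z [-0.0016 -0.0011 -1.    ] jaw [ 1.     -0.0001 -0.0016] -0.005132251246642055 0.048875735121707835 [-0.0936 -1.1975 -3.0762]
turn [ 0.0629 -0.0891  0.0051]
```

On target. About 10 mm to go, in small steps watching the force.

>>> send_rows(series=[[[0,0,-4],[0,0,0],40],[[0,0,-3],[0,0,0],40],[[0,0,-1.5],[0,0,0],40],[[0,0,0],[0,0,0],40]])

```text
t: 8.25
position: [0.5817, -0.2591, 0.0718]
orientation: [0.707, 0.707, -0.0, 0.001]
force: [-0.0, -1.0, -3.1]
width: 0.0487
```

```bash
python3 g.py
```

```text
8.25 [ 0.5817 -0.2591  0.0718] z [ 0.0009 -0.0021 -1.    ] jaw [ 1.     -0.0001  0.0009] -0.004437184192251132 0.0486601101303319 [-0.0274 -1.0223 -3.0888]
turn [0.1223 0.0526 0.0045]
```

>>> send_rows(series=[[[0,0,-1.5],[0,0,0],40],[[0,0,-1],[0,0,0],40],[[0,0,0],[0,0,0],40]])

```text
t: 8.55
position: [0.5821, -0.2593, 0.0695]
orientation: [0.707, 0.707, -0.0, 0.001]
force: [0.5, 0.6, -3.3]
width: 0.0485
```

>>> send_rows(series=[[[0,0,-1],[0,0,0],40],[[0,0,-1],[0,0,0],40],[[0,0,0],[0,0,0],40]])

```text
t: 8.85
position: [0.5823, -0.2596, 0.0694]
orientation: [0.707, 0.707, -0.0, 0.002]
force: [0.1, -1.1, -2.8]
width: 0.0487
```

The jar is at the expected floor height (69 mm) and small steps no longer lower it. Releasing.

>>> send_rows(series=[[[0,0,-1],[0,0,0],48],[[0,0,0],[0,0,0],54],[[0,0,0],[0,0,0],60],[[0,0,0],[0,0,0],70],[[0,0,0],[0,0,0],76],[[0,0,0],[0,0,0],76]])

```text
t: 9.45
position: [0.5841, -0.2605, 0.0695]
orientation: [0.707, 0.707, 0.001, 0.004]
force: [0.3, -0.2, -0.8]
width: 0.0761
```

```bash
python3 g.py
```

```text
9.45 [ 0.5841 -0.2605  0.0695] z [ 0.0069 -0.0054 -1.    ] jaw [ 1.     -0.0002  0.0069] -0.012557308312170308 0.07605900216951272 [ 0.3081 -0.2223 -0.7659]
turn [0.3098 0.394  0.0136]
```

>>> send_rows(series=[[[-1,0,10],[0.3,0.4,0],76],[[0,0,20],[0,0,0],76],[[0,0,35],[0,0,0],85],[[0,0,40],[0,0,0],85],[[0,0,40],[0,0,0],85],[[0,0,10],[0,0,0],85],[[0,0,0],[0,0,0],85]])

```text
t: 10.15
position: [0.5804, -0.2591, 0.2273]
orientation: [0.707, 0.707, -0.001, -0.003]
force: [0.3, -0.1, -0.8]
width: 0.0848
```

```bash
python3 g.py
```

```text
10.15 [ 0.5804 -0.2591  0.2273] z [-0.0054  0.0025 -1.    ] jaw [ 1.      0.     -0.0054] 0.0003686602846144521 0.08478278593127749 [ 0.2527 -0.1071 -0.8387]
turn [-0.1435 -0.3101  0.    ]
```

Now to the second jar at about (452.5,277): shift (-128,+536).

>>> send_rows(series=[[[-6,25,1],[0,0,0],85],[[-10,43,1],[0,0,0],85],[[-10,45,1],[0,0,0],85],[[-10,45,1],[0,0,0],85],[[-10,45,1],[0,0,0],85],[[-10,45,1],[0,0,0],85],[[-10,45,1],[0,0,0],85],[[-10,45,1],[0,0,0],85],[[-10,45,1],[0,0,0],85],[[-10,45,1],[0,0,0],85],[[-6,25,0],[0,0,0],85],[[0,0,0],[0,0,0],85]])

```text
t: 11.35
position: [0.4632, 0.2071, 0.2161]
orientation: [0.709, 0.705, -0.011, -0.011]
force: [-0.2, -0.6, -0.6]
width: 0.0851
```

```bash
python3 g.py; python3 look.py 2
```

```text
11.35 [0.4632 0.2071 0.2161] z [-0.0301  0.0004 -0.9995] jaw [ 0.9995 -0.0048 -0.0301] -0.2772472543062004 0.08514567988646066 [-0.1566 -0.5888 -0.5742]
turn [-0.0204 -1.723   0.2775]
top orange [410. 137.] n 406 z 0.10586927570086274 mean [ 0.5805 -0.2581  0.1059] circ 580.2 -258.8 24.6
top green [425. 171.] n 338 z 0.06421128311835284 mean [ 0.5167 -0.3016  0.0642] circ 517.1 -302.4 23.5
side orange [66. 38.] n 32 z 0.23805194038677147 mean [0.1985 0.6225 0.2379] circ 199.9 624.3 19.4
side orange [234. 128.] n 179 z 0.09937385536417054 mean [0.45   0.2715 0.0994] circ 450.1 273.7 25.4
side orange [334. 179.] n 21 z 0.10256910852506496 mean [0.5611 0.0421 0.1032] circ 563.0 45.7 8.8
side orange [443. 276.] n 357 z 0.10616735028396251 mean [ 0.5793 -0.264   0.106 ] circ 581.3 -263.2 25.3
side green [427. 322.] n 566 z 0.06431855009096032 mean [ 0.5159 -0.3069  0.0644] circ 516.7 -306.7 24.9
```

View pics/top_2.png

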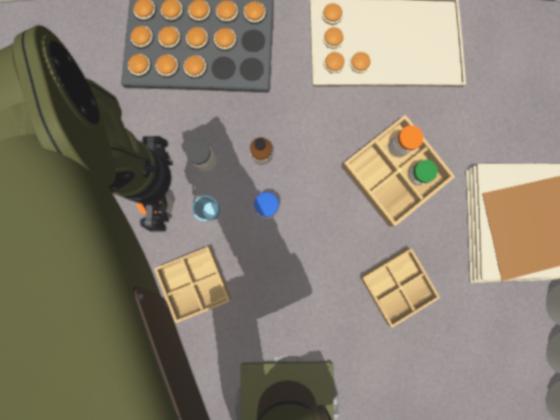

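The first jar stands in its cell, its lid at (410,137) in the picture and 106 mm high at (580,-258). The green jar has not moved. On to jar two.

>>> send_rows(series=[[[-4,25,0],[0,-1,0],85],[[-4,25,0],[0,-0.7,0.3],85],[[-3,14,0],[0,0,0],85],[[0,4,0],[0,0,0],85],[[0,0,0],[0,0,0],85],[[0,0,0],[0,0,0],85]])

```text
t: 12.05
position: [0.4538, 0.2662, 0.2128]
orientation: [0.712, 0.702, -0.004, 0.002]
force: [-0.5, 0.5, -0.2]
width: 0.0851
```

```bash
python3 g.py
```

```text
12.05 [0.4538 0.2662 0.2128] z [-0.0039 -0.0082 -1.    ] jaw [ 0.9999 -0.0135 -0.0038] -0.7762177230152246 0.08505413665461986 [-0.4931  0.5117 -0.2273]
turn [ 0.4719 -0.2228  0.7753]
```

>>> send_rows(series=[[[-1,10,-10],[0.5,-0.2,0.8],85],[[0,0,-30],[0,0,0],85],[[0,0,-30],[0,0,0],85],[[0,0,-15],[0,0,0],85],[[0,0,0],[0,0,0],85],[[0,0,0],[0,0,0],85]])

```text
t: 12.65
position: [0.4559, 0.271, 0.1268]
orientation: [0.71, 0.705, 0.001, 0.001]
force: [0.1, -0.1, 0.6]
width: 0.0852
```

```bash
python3 g.py
```

```text
12.65 [0.4559 0.271  0.1268] z [ 0.0031  0.0001 -1.    ] jaw [ 1.     -0.0073  0.0031] -0.4184520747556138 0.08517801652704284 [ 0.0814 -0.0759  0.636 ]
turn [-0.0055  0.1749  0.4184]
```

>>> send_rows(series=[[[-3,6,0],[0,0,0.4],85],[[0,0,0],[0,0,0],85],[[0,0,-15],[0,0,0],85],[[0,0,-20],[0,0,0],85],[[0,0,-10],[0,0,0],85],[[0,0,0],[0,0,0],85],[[0,0,0],[0,0,0],85]])

```text
t: 13.35
position: [0.4577, 0.2803, 0.0877]
orientation: [0.707, 0.707, 0.008, 0.003]
force: [0.3, 0.0, 0.3]
width: 0.0849
```

```bash
python3 g.py
```

```text
13.35 [0.4577 0.2803 0.0877] z [ 0.0146  0.0068 -0.9999] jaw [0.9999 0.0001 0.0146] 0.007900697524503413 0.08488528846964621 [0.2883 0.0192 0.2536]
turn [-0.3886  0.8349 -0.0107]
```

>>> send_rows(series=[[[-5,-3,0],[-0.4,0.8,0],85],[[0,0,-9],[0,0,0],85],[[0,0,-10],[0,0,0],85],[[0,0,-4],[0,0,0],85],[[0,0,0],[0,0,0],85]])

```text
t: 13.85
position: [0.4536, 0.2778, 0.065]
orientation: [0.707, 0.707, 0.001, 0.001]
force: [0.1, -0.4, 0.1]
width: 0.0847
```

```bash
python3 g.py;python3 -c "
from h import *
snap('wrist','w3.png')"
```

```text
13.85 [0.4536 0.2778 0.065 ] z [ 0.0026  0.0011 -1.    ] jaw [1.     0.0003 0.0026] 0.01615255050113659 0.0846958537412793 [ 0.0615 -0.3757  0.1253]
turn [-0.0633  0.151  -0.0162]
```

View pics/w3.png

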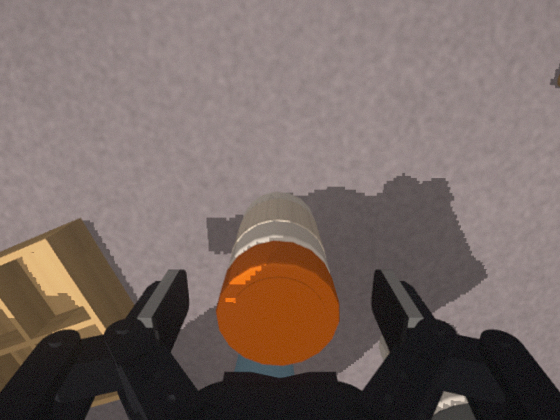

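The second jar's lid is centred at (278,304) between the fingers, so I close.

>>> send_rows(series=[[[-1,0,-1],[0,0,0],66],[[0,0,0],[0,0,0],56],[[0,0,0],[0,0,0],40],[[0,0,0],[0,0,0],40],[[0,0,0],[0,0,0],40],[[0,0,0],[0,0,0],40]], newtons=60)

```text
t: 14.5
position: [0.4528, 0.2781, 0.0645]
orientation: [0.707, 0.707, 0.002, 0.001]
force: [0.2, -0.3, -0.5]
width: 0.0485
```

```bash
python3 g.py
```

```text
14.5 [0.4528 0.2781 0.0645] z [ 0.0032  0.0016 -1.    ] jaw [1.     0.0004 0.0032] 0.021311825546524887 0.04850275708529249 [ 0.2282 -0.3425 -0.4737]
turn [-0.0942  0.1844 -0.0215]
```

>>> send_rows(series=[[[0,0,15],[0,0,0],40],[[0,0,30],[0,0,0],40],[[0,0,35],[0,0,0],40],[[0,0,35],[0,0,0],40],[[0,0,35],[0,0,0],40],[[0,0,15],[0,0,0],40],[[0,0,0],[0,0,0],40]])

```text
t: 15.2
position: [0.4477, 0.2749, 0.2315]
orientation: [0.707, 0.707, -0.004, -0.001]
force: [-0.1, 0.0, -3.4]
width: 0.0489
```

```bash
python3 g.py
```

```text
15.2 [0.4477 0.2749 0.2315] z [-0.0064 -0.0045 -1.    ] jaw [ 1.      0.0002 -0.0064] 0.013278417243897061 0.04888065592923714 [-0.079   0.0044 -3.3984]
turn [ 0.2565 -0.364  -0.0141]
```

Held. Carrying it to the opposite cell at (464,-243).

>>> send_rows(series=[[[1,-20,1],[0.2,-0.4,0],40],[[1,-40,1],[0,0,0],40],[[1,-45,1],[0,0,0],40],[[1,-45,1],[0,0,0],40],[[1,-45,1],[0,0,0],40],[[1,-45,1],[0,0,0],40],[[1,-45,1],[0,0,0],40],[[1,-45,1],[0,0,0],40],[[1,-45,1],[0,0,0],40],[[1,-40,1],[0,0,0],40],[[1,-20,0],[0,0,0],40],[[0,0,0],[0,0,0],40]])

```text
t: 16.4
position: [0.4483, -0.175, 0.2239]
orientation: [0.705, 0.709, -0.007, -0.007]
force: [0.5, 0.4, -3.3]
width: 0.0485
```

```bash
python3 g.py
```

```text
16.4 [ 0.4483 -0.175   0.2239] z [-0.0202  0.0004 -0.9998] jaw [ 0.9998  0.005  -0.0202] 0.28692151125267024 0.04851896718393737 [ 0.4512  0.3813 -3.255 ]
turn [-0.0269 -1.1559 -0.2866]
```

>>> send_rows(series=[[[5,-25,0],[0,-0.8,-0.3],40],[[5,-25,0],[0,-0.3,0],40],[[3,-12,0],[0,0,0],40],[[2,-4,0],[0,0,0],40],[[0,0,0],[0,0,0],40],[[0,0,0],[0,0,0],40]])

```text
t: 17.0
position: [0.4599, -0.2369, 0.2174]
orientation: [0.706, 0.708, -0.0, -0.008]
force: [1.0, 0.2, -3.6]
width: 0.0486
```

```bash
python3 g.py
```

```text
17.0 [ 0.4599 -0.2369  0.2174] z [-0.0116  0.0107 -0.9999] jaw [ 0.9999  0.0021 -0.0115] 0.11783494064995492 0.04859400253354449 [ 0.9537  0.1593 -3.6116]
turn [-0.6112 -0.6613 -0.1143]
```

>>> send_rows(series=[[[4,-6,-15],[-0.6,-0.7,0],40],[[0,0,-30],[0,0,0],40],[[0,0,-25],[0,0,0],40],[[0,0,-12],[0,0,0],40],[[0,0,0],[0,0,0],40],[[0,0,0],[0,0,0],40]])

```text
t: 17.6
position: [0.4643, -0.2363, 0.1346]
orientation: [0.704, 0.711, 0.002, 0.0]
force: [0.7, -0.5, -2.3]
width: 0.0485
```

```bash
python3 g.py; python3 look.py 3; cd pics; python3 -c "
import cv2;a=cv2.imread('top_3.png');b=cv2.imread('side_3.png');cv2.imwrite('c3.png',cv2.resize(cv2.vconcat([a[60:300,280:560],b[180:420,270:550]]),None,fx=1.2,fy=1.2))"
```

```text
17.6 [ 0.4643 -0.2363  0.1346] z [ 0.0028  0.0018 -1.    ] jaw [0.9999 0.0099 0.0028] 0.5652092748199536 0.04851074871940935 [ 0.677  -0.5358 -2.2952]
turn [-0.1029  0.1592 -0.5654]
top orange [410. 137.] n 396 z 0.10591812373352993 mean [ 0.5807 -0.2584  0.1063] circ 565.0 -248.5 42.2
top orange [405. 191.] n 16 z 0.2679215747784951 mean [ 0.4572 -0.199   0.2677] circ 457.7 -200.2 12.4
side orange [391. 272.] n 385 z 0.17049937191700293 mean [ 0.4654 -0.2476  0.1722] circ 464.2 -239.9 27.7
side orange [443. 275.] n 462 z 0.10624282239358857 mean [ 0.5772 -0.2629  0.1061] circ 579.9 -262.7 24.8
side green [427. 322.] n 565 z 0.06449097037490603 mean [ 0.5159 -0.3075  0.0645] circ 517.1 -306.7 24.9
```

View pics/c3.png

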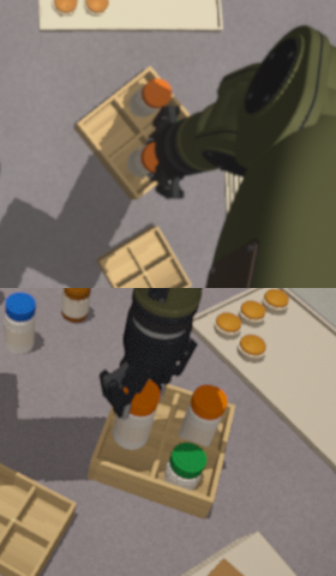

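The second jar hangs above its cell, 70 mm up, and the first jar and the resident are undisturbed. I correct by 7 mm in y and lower it.

>>> send_rows(series=[[[-1,-6,0],[0,0,-0.5],40],[[0,0,0],[0,0,0],40],[[0,0,-8],[0,0,0],40],[[0,0,0],[0,0,0],40]])

```text
t: 18.1
position: [0.4657, -0.2444, 0.1294]
orientation: [0.707, 0.707, 0.003, 0.004]
force: [-0.3, -0.6, -2.9]
width: 0.0486
```

```bash
python3 g.py
```

```text
18.1 [ 0.4657 -0.2444  0.1294] z [ 0.0091 -0.0017 -1.    ] jaw [1.     0.     0.0091] 0.00038106046709343485 0.0486173876998082 [-0.2718 -0.6181 -2.9261]
turn [0.0978 0.5207 0.0001]
```

>>> send_rows(series=[[[-2,1,-10],[0,0.5,0],40],[[0,0,-17],[0,0,0],40],[[0,0,-14],[0,0,0],40],[[0,0,-4],[0,0,0],40],[[0,0,0],[0,0,0],40],[[0,0,0],[0,0,0],40]])

```text
t: 18.7
position: [0.4627, -0.243, 0.0809]
orientation: [0.707, 0.707, -0.001, -0.001]
force: [0.5, -0.1, -2.3]
width: 0.0487
```

```bash
python3 g.py
```

```text
18.7 [ 0.4627 -0.243   0.0809] z [-0.0024 -0.0009 -1.    ] jaw [ 1.     -0.0003 -0.0024] -0.01941155236064068 0.04866335705662686 [ 0.4573 -0.0942 -2.315 ]
turn [ 0.0533 -0.1376  0.0193]
```

>>> send_rows(series=[[[0,0,-4],[0,0,0],40],[[0,0,-3],[0,0,0],40],[[0,0,-2],[0,0,0],40],[[0,0,-1],[0,0,0],40],[[0,0,0],[0,0,0],40]])

```text
t: 19.2
position: [0.4641, -0.2437, 0.0717]
orientation: [0.707, 0.707, -0.001, 0.001]
force: [-0.2, 0.8, -2.3]
width: 0.0487
```

>>> send_rows(series=[[[0,0,-1],[0,0,0],40],[[0,0,-1],[0,0,0],40],[[0,0,-1],[0,0,0],40],[[0,0,0],[0,0,0],40]])

```text
t: 19.6
position: [0.4644, -0.2442, 0.0709]
orientation: [0.707, 0.707, -0.001, 0.002]
force: [0.1, 0.3, -2.8]
width: 0.0488
```

Down at floor height (expected 70.5). Releasing.

>>> send_rows(series=[[[0,0,-1],[0,0,0],48],[[0,0,0],[0,0,0],54],[[0,0,0],[0,0,0],60],[[0,0,0],[0,0,0],70],[[0,0,0],[0,0,0],76],[[0,0,0],[0,0,0],76]])

```text
t: 20.2
position: [0.4659, -0.2451, 0.0709]
orientation: [0.707, 0.707, -0.0, 0.004]
force: [0.2, 0.8, 0.9]
width: 0.076
```

>>> send_rows(series=[[[-1,0,10],[0.3,0.3,0],76],[[0,0,20],[0,0,0],76],[[0,0,35],[0,0,0],85],[[0,0,40],[0,0,0],85],[[0,0,40],[0,0,0],85],[[0,25,10],[0,0,0],85],[[0,40,0],[0,0,0],85],[[0,40,0],[0,0,0],85],[[0,40,0],[0,0,0],85],[[0,40,0],[0,0,0],85],[[0,20,0],[0,0,0],85],[[0,0,0],[0,0,0],85]])

```text
t: 21.4
position: [0.4637, -0.0332, 0.2319]
orientation: [0.709, 0.706, 0.001, 0.001]
force: [0.4, -0.0, 0.4]
width: 0.085
```

```bash
python3 g.py; python3 look.py 4; python3 - <<'E'
import numpy as np
c=np.array([.5225,-.2507]);a=np.radians(37.65-180);B=np.array([[np.cos(a),np.sin(a)],[-np.sin(a),np.cos(a)]])
for p in((.5805,-.2585),(.4640,-.243),(.517,-.303)): print((B@(np.array(p)-c)*1000).round(1))
E
```

```text
21.4 [ 0.4637 -0.0332  0.2319] z [ 0.0029  0.0012 -1.    ] jaw [ 1.     -0.0044  0.0028] -0.2509451175959415 0.08496273124817752 [ 0.4229 -0.0175  0.3536]
turn [-0.0679  0.1632  0.2508]
side orange [66. 39.] n 32 z 0.23848796271776745 mean [0.199  0.622  0.2382] circ 199.0 623.6 22.9
side orange [334. 179.] n 14 z 0.1061064353437553 mean [0.56   0.0416 0.1055] circ 561.4 41.8 7.8
side orange [441. 281.] n 93 z 0.10414470305527468 mean [ 0.5681 -0.27    0.1038] circ 579.6 -263.0 24.3
side orange [381. 306.] n 70 z 0.10356909618472115 mean [ 0.4509 -0.2597  0.1038] circ 460.0 -250.6 23.1
side green [427. 322.] n 570 z 0.06431525083029549 mean [ 0.5159 -0.3071  0.0644] circ 517.4 -306.5 24.8
[-41.2  41.6]
[ 41.6 -41.8]
[36.3 38. ]
```

View pics/top_4.png

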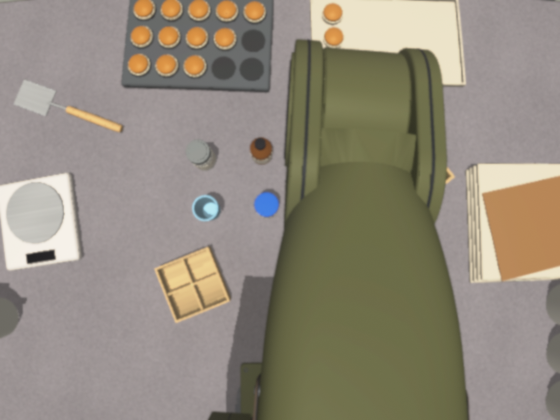

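View pics/side_4.png

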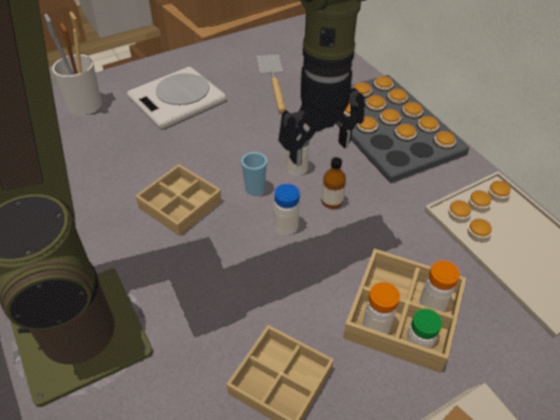

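The side view shows both orange jars upright, lids at (384,297) and (444,275), with the green jar at (426,322) in its own cell. I clear the arm from the top camera for one final check.

>>> send_rows(series=[[[-5,25,1],[0,0,0],85],[[-5,40,1],[0,0,0],85],[[-5,40,1],[0,0,0],85],[[-5,40,1],[0,0,0],85],[[-5,40,1],[0,0,0],85],[[-5,20,0],[0,0,0],85],[[0,0,0],[0,0,0],85],[[0,0,0],[0,0,0],85]])

```text
t: 22.3
position: [0.4375, 0.1661, 0.2365]
orientation: [0.716, 0.698, 0.0, 0.004]
force: [0.6, -1.2, -0.3]
width: 0.0851
```

```bash
python3 look.py 5|grep top; python3 g.py
```

```text
top orange [410. 137.] n 406 z 0.10600485872826915 mean [ 0.5805 -0.258   0.106 ] circ 579.6 -258.5 24.8
top orange [406. 194.] n 440 z 0.10604538167703664 mean [ 0.4633 -0.2436  0.106 ] circ 463.7 -244.1 24.6
top green [425. 171.] n 340 z 0.06409597748689783 mean [ 0.5169 -0.3017  0.064 ] circ 517.4 -302.5 24.1
22.4 [0.4375 0.1657 0.2365] z [ 0.0059 -0.0047 -1.    ] jaw [ 0.9996 -0.0269  0.006 ] -1.5431361028914805 0.08479284572441452 [ 0.559  -0.605  -0.2698]
turn [0.2621 0.3423 1.5439]
```

View pics/top_5.png

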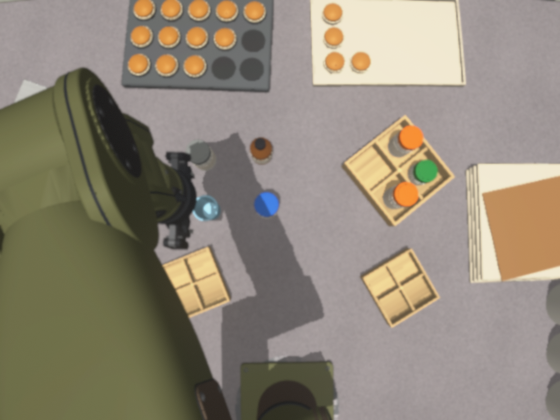

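The top view shows the lids at (410,137) and (406,194), both 106 mm high and so on the cell floor. The green lid is unchanged at (425,171). Handing in.

```bash
python3 -c "
from bench import robot
print(robot.job_done())"
```

```text
the job is handed in; nothing more can be done
None
```

Both orange-lidded jars are standing in the two crate cells either side of the green-lidded jar, and I handed the job in at about 22 s. I lowered each one to floor height before letting go.

- **Jars:** in the last top view both lids are 106 mm high, which means the jars are on the cell floors. They are upright and within about 2 mm of their cell centres.
- **Green-lidded jar:** it stayed where it was, roughly 4–6 mm from its cell centre by my estimate.
- **Arm:** the gripper was open and clear of everything at hand-in.

**Disagreements:** the top and side cameras differed by about 2–6 mm, inside the 20 mm allowed. I saw no clear force change when the jars touched down, so I judged that from their height. No check failed.

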